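# Put the cleaning jars back in their bench holders

### The arm

A 6-joint arm with a two-finger parallel gripper is mounted at the origin on the work surface. World frame = base frame: x ahead of the robot, y to its left, z up, the work surface at z = 0. Lengths are in m, angles in rad, forces in N, time in s.
With the tool pointing down it reaches from about 0.35 to 0.975 m from the base axis. Payload 4.9 kg.
Tool frame: the origin (TCP) lies midway between the tips of the shut fingers; the grasp point (between the pads) lies 19 mm behind it; z points along the fingers, y is the line along which they close (so a half turn about z gives the same grasp; the last joint's range is limited). The gripper opens to 85 mm and grips with 20 to 120 N. Pads are 22 mm wide; open, the fingers measure 114 mm over their backs; the gripper's body (76 mm by 85 mm) begins 54 mm behind the grasp point. The pads swing forward as they close: fully open they stand 13 mm farther back than shut.
Start: joints at [1.215, 0.053, 1.613, -0, 1.476, -0.119], TCP at [0.147, 0.608, 0.231] pointing down, gripper open.
Joint ranges: [-3.01, 3.01], [-1.01, 2.22], [0.06, 2.58], [-1.02, 4.17], [0.09, 2.62], [-3.14, 3.14]. Speed limits (rad/s): [2.57, 2.57, 3.14, 3.14, 3.14, 3.14].

### API

Orientations are given as a unit quaternion [w, x, y, z].
In Python, from plant import state, grab_frame, camera_info, job_done, spot_in, masks_of, pinpoint gives the robot as it stands.
- The arm moves only by the shell command python3 -m handwheel 'ROWS' [OPENING]. ROWS is JSON, a list that holds one entry, the list of rows, each a list of 6 numbers: the shift along the world's x, y, z in m, then the turn, a rotation vector about the world's x, y, z in degrees. In form: [[[tx, ty, tz, ax, ay, az], ...]]. A call has 1 to 20 rows; each row shifts and turns the commanded pose from where the row before left it; what a row does not reach is not made up. A row lasts 1/12 s, in which the tool goes at most 41.7 mm and 7.16 degrees, less where a joint would pass 70% of its speed; a pose out of reach is approached as far as the arm can. A call is refused whole if a number of a shift passes 0.0417 or a number of a turn 7.16, either way. A call with a gripper value outside its range is refused whole. OPENING is the opening, from 0 (shut) to 1 (fully open), set as the call begins (- or left out, the last holds). The fingers move at their own pace and stop on an object; the grip force is fixed at half the most. Time passes only in rows, so rows that do not move let the fingers close. It gives the time, the measured TCP pose, the force, the opening and the grip force at its end, in the units of the state.
- state(): the state, without advancing time (a new reading comes with each control period).
- grab_frame(name): name is "scene" or "top"; returns (picture, depth): 420x560x3 uint8, blue, green, red; 420x560 float32, m along the optical axis (not along the pixel's ray), 0 where there is no reading.
- camera_info(name): a dict with "fx", "fy", "cx", "cy" (pixels), "distortion" ([k1, k2, p1, p2, k3] as OpenCV has them; the pictures are not rectified), "T" (4x4, takes a point from camera to world coordinates). Camera axes: x right, y up, looking along -z (the intrinsics and any distortion apply to the point x, -y, -z); pixel columns grow to the right and rows downward; lengths in m; the calibration is good to about 2 mm. A picture is of the moment at which its call begins. camera_info takes no time and is no camera call.
- job_done(): hands the job in; it is judged then, once.
Trained networks look in the newest picture that a camera, given by its name, has taken for a name from the list of things; names that differ only in an ending like _2 or _b are one class to them, and where a whole thing is asked for, a point or a joint stands for the part that bears it (a point fixed in the world has none). Each returns a list of dicts, best first, with "conf" (0 to 1); they miss things now and then, are a little off and sometimes report something else, mostly with a low value. They report only what shows in the picture. A call takes as long as a camera call. They do not tell look-alikes from the thing itself.
- spot_in(camera, thing): "box" ([left, top, width, height] in pixels, round what is visible of it).
- masks_of(camera, thing): "region" (420x560 bool, what is visible of it) and "box" ([left, top, width, height] in pixels, round what is visible of it).
- pinpoint(camera, thing): "position" ([column, row] in pixels: a listed point, or the origin of a listed thing).
The state is a dict: "time": time; "joint_pos": joint angles; "joint_vel": joint speeds; "joint_efforts": joint torques, N m; "tool_pos": TCP position; "tool_rot": TCP orientation; "contact_force": force on the tool from outside, world axes, zero at the start; "ft_torque": the same for the moment, N m; "gripper_width": opening from 0.0 (shut) to 1.0 (fully open); "grasp_force": force on a finger pad.
Only numpy, scipy, OpenCV 4.12 (cv2) and the standard library are available. Lean on these libraries where they do the work, as an engineer would, in place of code of your own. Each camera call takes 0.05 s, during which the arm holds its last target. There are 200 camera calls.

### The job

Tidy the range bench after cleaning: pick out the four screw-cap jars and stand each one in the holder made for it, the large, medium and small round jars in the large, medium and small round holders and the square jar in the square one. Keep them upright, seat each flat on the holder's floor inside the lip, and leave the mug and the stapler where they are.

Things in the scene. Friction and masses are not known exactly. Their poses are not given: they have to be found in the camera images.
- jar_large_mid (a point): Large round screw-cap jar, standing loose and upright: white plastic with a plain paper label and a blue round cap (top 20 mm, about 2 mm in from the body's sides). Body round, 62 mm in diameter; 76 mm tall in all, about 220 g (varies by a third or so). The point is the jar's centre, 38 mm above its underside; z is up along its axis.
- jar_medium_mid (a point): Medium round screw-cap jar, standing loose and upright: white plastic with a plain paper label and a blue round cap (top 20 mm, about 2 mm in from the body's sides). Body round, 46 mm in diameter; 66 mm tall in all, about 130 g (varies by a third or so). The point is the jar's centre, 33 mm above its underside; z is up along its axis.
- jar_small_mid (a point): Small round screw-cap jar, standing loose and upright: white plastic with a plain paper label and a blue round cap (top 20 mm, about 2 mm in from the body's sides). Body round, 30 mm in diameter; 58 mm tall in all, about 60 g (varies by a third or so). The point is the jar's centre, 29 mm above its underside; z is up along its axis.
- jar_square_mid (a point): Square screw-cap jar, standing loose and upright: white plastic with a plain paper label and a blue round cap (top 20 mm, about 2 mm in from the body's sides). Body square with slightly rounded corners, 44 x 44 mm; 62 mm tall in all, about 140 g (varies by a third or so). The point is the jar's centre, 31 mm above its underside; z is up, x and y are square to its flat sides.
- holder_large: Large round jar holder fixed to the bench: bare steel lip with a black rubber floor. Round dish-shaped ring, opening 76 mm (outside 84 mm) in diameter, lip top 10 mm above the bench, floor 3 mm above the bench. Made for the large round jar (62 mm). Origin at its centre, at bench height (the bench is at z = 0); z is up.
- holder_medium: Medium round jar holder fixed to the bench: bare steel lip with a black rubber floor. Round dish-shaped ring, opening 60 mm (outside 68 mm) in diameter, lip top 10 mm above the bench, floor 3 mm above the bench. Made for the medium round jar (46 mm). Origin at its centre, at bench height (the bench is at z = 0); z is up.
- holder_small: Small round jar holder fixed to the bench: bare steel lip with a black rubber floor. Round dish-shaped ring, opening 44 mm (outside 52 mm) in diameter, lip top 10 mm above the bench, floor 3 mm above the bench. Made for the small round jar (30 mm). Origin at its centre, at bench height (the bench is at z = 0); z is up.
- holder_square: Square jar holder fixed to the bench: bare steel lip with a black rubber floor. Square frame, opening 60 x 60 mm (outside 68 mm), lip top 10 mm above the bench, floor 3 mm above the bench. Made for the square jar (44 mm). Origin at its centre, at bench height (the bench is at z = 0); z is up, x and y are square to its sides.
- mug: White ceramic mug with one handle, 68 mm wide at the rim and 78 mm tall, standing loose; not to be moved. Origin at the centre of its underside; the handle sticks out to its +y side, to between 60 and 70 mm from the axis.
- stapler: Black hand stapler, 125 mm long, 34 mm wide, 50 mm tall, lying loose on the far middle of the bench; not to be moved. Origin at the centre of its underside, x along its length.
Mind the look-alikes: they are no part of the job. What is shaped like the part that bears jar_large_mid but pink or red is not meant.

How it is judged:
At the end, for the whole second after the job is handed in: Each of the four jars stands upright (within 0.1 rad) and still in its own holder: its centre within 10 mm (square jar: 13 mm) of the holder's centre seen from above, and its underside on the holder's floor within 3.5 mm. The mug and the stapler are within 20 mm of where they began (horizontal distance between jar_large_mid and holder_large below 0.01 m and height (world z) of jar_large_mid between 0.0375 and 0.0445 m and angle between each of jar_large_mid, jar_medium_mid, jar_small_mid, jar_square_mid's own z axis and vertical below 0.1 rad and linear speed of each of jar_large, jar_medium, jar_small, jar_square below 0.02 m/s and horizontal distance between jar_medium_mid and holder_medium below 0.01 m and height (world z) of jar_medium_mid between 0.0325 and 0.0395 m and horizontal distance between jar_small_mid and holder_small below 0.01 m and height (world z) of jar_small_mid between 0.0285 and 0.0355 m and horizontal distance between jar_square_mid and holder_square below 0.013 m and height (world z) of jar_square_mid between 0.0305 and 0.0375 m and distance of each of mug, stapler from where it was at the start of the episode below 0.02 m); the robot touches nothing.
It fails at once if a jar is tipped over (more than about 45 degrees from upright) (angle between any of jar_large_mid, jar_medium_mid, jar_small_mid, jar_square_mid's own z axis and vertical above 0.8 rad).
It fails at once if the mug is shifted by more than 20 mm (distance of mug from where it was at the start of the episode above 0.02 m).
It fails at once if the stapler is shifted by more than 20 mm (distance of stapler from where it was at the start of the episode above 0.02 m).
It also fails if it takes over 106 s, if anything falls off the work surface, if the arm or the gripper's body presses on something with over 40 N, if the wrist force passes 120 N, or if a joint passes its speed limit or range.

## Working session

There is one attempt and no reset: what is moved stays moved. The work goes in short steps, Python scripts to look and compute and a shell command to move; the robot and the scene stay as the last step left them, time stands still between calls to the robot, and variables do not carry over. Pictures are saved under pics/ and viewed, at most 14 in all, crops included, and the job is handed in when it is done.

```bash
mkdir -p pics
cat > h.py <<'E'
import numpy as np, cv2
from plant import *
def ray(cam,px):
    c=camera_info(cam);K=np.array([[c['fx'],0,c['cx']],[0,c['fy'],c['cy']],[0,0,1.]])
    u=cv2.undistortPoints(np.array([[px]],float),K,np.array(c['distortion']))[0,0]
    T=np.array(c['T']);return T[:3,3],T[:3,:3]@np.array([u[0],-u[1],-1.])
def atz(cam,px,z):
    o,d=ray(cam,px);return o+d*(z-o[2])/d[2]
E
python3 - <<'E'
from h import *
np.set_printoptions(precision=3,suppress=True)
for c in ['top','scene']:
    im,d=grab_frame(c);cv2.imwrite(f'pics/{c}0.png',im);print(c,np.array(camera_info(c)['T'])[:3,3])
    for n,z in [('jar_large_mid',.038),('jar_medium_mid',.033),('jar_small_mid',.029),('jar_square_mid',.031),('holder_large',0),('holder_medium',0),('holder_small',0),('holder_square',0),('mug',0),('stapler',0)]:
        for r in pinpoint(c,n): print(n,round(r['conf'],2),np.round(r['position']),atz(c,r['position'],z)[:2])
print(state()['time'],state()['tool_rot'])
E
```

```text
top [ 0.38  -0.026  0.85 ]
jar_large_mid 0.97 [389. 231.] [ 0.471 -0.287]
jar_large_mid 0.93 [401. 290.] [ 0.352 -0.306]
jar_large_mid 0.81 [444. 235.] [ 0.463 -0.404]
jar_medium_mid 0.96 [115. 158.] [0.62  0.285]
jar_small_mid 0.83 [ 96. 224.] [0.48  0.314]
jar_small_mid 0.63 [320. 240.] [ 0.453 -0.145]
jar_square_mid 0.58 [178. 170.] [0.596 0.151]
holder_large 0.85 [254. 227.] [ 0.482 -0.009]
holder_medium 0.66 [319. 238.] [ 0.46  -0.148]
holder_medium 0.56 [182. 168.] [0.608 0.149]
holder_small 0.63 [175. 240.] [0.452 0.156]
holder_square 0.7 [319. 171.] [ 0.607 -0.149]
holder_square 0.62 [392. 235.] [ 0.467 -0.305]
holder_square 0.23 [182. 166.] [0.613 0.149]
mug 0.66 [182. 166.] [0.614 0.148]
mug 0.61 [392. 158.] [ 0.639 -0.314]
stapler 0.93 [260. 129.] [ 0.701 -0.018]
scene [ 1.276 -0.039  0.854]
jar_large_mid 0.93 [162. 157.] [ 0.361 -0.312]
jar_large_mid 0.83 [114. 190.] [ 0.466 -0.398]
jar_large_mid 0.79 [165. 190.] [ 0.467 -0.288]
jar_large_mid 0.43 [291. 293.] [ 0.726 -0.018]
jar_medium_mid 0.55 [446. 253.] [0.625 0.288]
jar_small_mid 0.58 [445. 202.] [0.482 0.313]
jar_square_mid 0.55 [373. 245.] [0.605 0.146]
jar_square_mid 0.19 [292. 206.] [ 0.503 -0.015]
holder_large 0.84 [294. 210.] [ 0.484 -0.009]
holder_medium 0.94 [230. 201.] [ 0.46 -0.15]
holder_small 0.61 [370. 199.] [0.45  0.161]
holder_square 0.93 [222. 253.] [ 0.605 -0.155]
mug 0.8 [141. 263.] [ 0.634 -0.316]
1.1 [-0.     0.118  0.993 -0.   ]
```

View pics/top0.png

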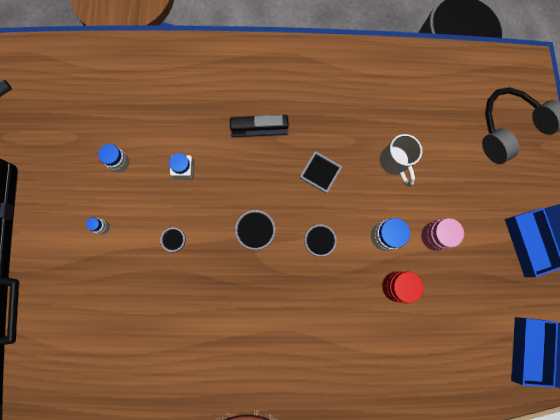

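View pics/scene0.png

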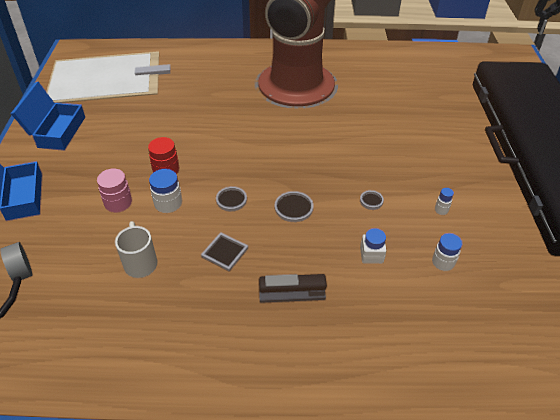

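The top picture shows the blue caps at (393,233) large, (109,156) medium, (95,225) small and (179,164) square. The holders are at (255,230), (320,240), (173,240), and the square one at (321,172).

Candidates for the large jar are blue (393,233), pink (447,234) and red (405,287). I choose the blue one; pink and red are look-alikes.

Run:
```python
from h import *
np.set_printoptions(precision=4,suppress=True)
J={'L':(393,233,.076,24),'M':(109,156,.066,20),'S':(95,225,.058,15),'Q':(179,164,.062,20)}
H={'L':(255,230),'M':(320,240),'S':(173,240),'Q':(321,172)}
im,d=grab_frame('top'); hsv=cv2.cvtColor(im,cv2.COLOR_BGR2HSV)
for k,(u,v,z,r) in J.items():
    m=cv2.inRange(hsv,(100,150,60),(125,255,255));w=np.zeros_like(m);cv2.circle(w,(u,v),r,255,-1);m&=w
    ys,xs=np.nonzero(m)
    o=np.array(camera_info('top')['T'])
    # cap pixels -> 3D by depth, keep the top face
    P=np.array([ray('top',(x,y))[1]*d[y,x]+o[:3,3] for x,y in zip(xs,ys)])
    t=np.abs(P[:,2]-z)<.006
    (c,_)=cv2.minEnclosingCircle(np.c_[xs,ys][t].astype(np.float32)) if t.sum()>9 else ((0,0),0)
    print(k,len(P),t.sum(),'z',np.median(P[:,2]),'mean',P[t,:2].mean(0),'circ',atz('top',c,z)[:2],'rng',np.ptp(P[t,:2],axis=0))
for k,(u,v) in H.items():
    g=cv2.inRange(hsv,(0,0,0),(180,255,60));w=np.zeros_like(g);cv2.circle(w,(u,v),27,255,-1);g&=w
    cs=max(cv2.findContours(g,0,1)[0],key=cv2.contourArea)
    Q=np.array([atz('top',p[0].astype(float),.005)[:2] for p in cs],np.float32)
    print(k,'hold',cv2.minAreaRect(Q))
# square jar body orientation
w=im[140:190,150:210]; m=cv2.inRange(cv2.cvtColor(w,cv2.COLOR_BGR2HSV),(0,0,130),(180,70,255))
for c in cv2.findContours(m,0,1)[0]:
    if cv2.contourArea(c)>40: 
        Q=np.array([atz('top',p[0]+np.array([150.,140.]),.042)[:2] for p in c],np.float32);print('sq',cv2.minAreaRect(Q))
a=cv2.resize(im[140:185,155:205],None,fx=7,fy=7);b=cv2.resize(im[210:255,370:420],None,fx=7,fy=7)
cv2.imwrite('pics/c1.png',np.hstack([a,b]))
```

```text
L 676 666 z 0.07577303760303061 mean [ 0.465  -0.2868] circ [ 0.4644 -0.2863] rng [0.0555 0.0583]
M 319 316 z 0.0657967777083922 mean [0.6199 0.2871] circ [0.6194 0.2869] rng [0.0413 0.0405]
S 135 133 z 0.05785858863441118 mean [0.4776 0.3104] circ [0.4779 0.3101] rng [0.024 0.026]
Q 287 280 z 0.06159638230736253 mean [0.6041 0.1441] circ [0.6039 0.144 ] rng [0.0364 0.0389]
L hold ((0.4755517840385437, -0.011664334684610367), (0.0717891976237297, 0.07155930250883102), 0.6519098281860352)
M hold ((0.45450103282928467, -0.14973074197769165), (0.05688747763633728, 0.05730336531996727), 0.4840913712978363)
S hold ((0.4539552927017212, 0.1609538048505783), (0.040712397545576096, 0.040712255984544754), 46.67076873779297)
Q hold ((0.6044105887413025, -0.1522929072380066), (0.05791635438799858, 0.05730794742703438), 59.635398864746094)
sq ((0.6043453812599182, 0.14389929175376892), (0.04287383332848549, 0.04290616139769554), 0.6941741108894348)
```

View pics/c1.png

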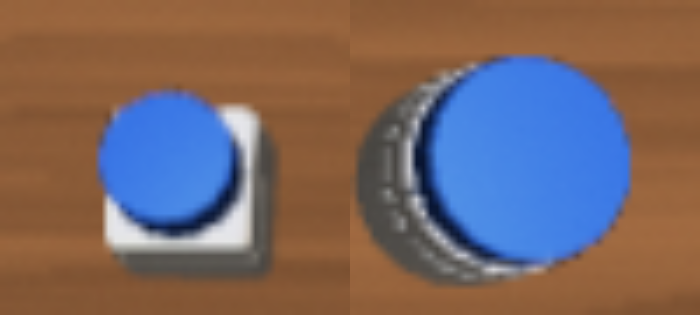

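The left crop shows the square jar, blue cap on an axis-aligned white body. The right crop shows the large jar with its blue cap on a white body, so the choice is right. I'll start with the small jar at (0.478, 0.310).

```bash
python3 -m handwheel '[[[0.0276,-0.0248,0,0,0,1.13],[0.0276,-0.0248,0,0,0,1.13],[0.0276,-0.0248,0,0,0,1.13],[0.0276,-0.0248,0,0,0,1.13],[0.0276,-0.0248,0,0,0,1.13],[0.0276,-0.0248,0,0,0,1.13],[0.0276,-0.0248,0,0,0,1.13],[0.0276,-0.0248,0,0,0,1.13],[0.0276,-0.0248,0,0,0,1.13],[0.0276,-0.0248,0,0,0,1.13],[0.0276,-0.0248,0,0,0,1.13],[0.0276,-0.0248,0,0,0,1.13],[0,0,0,0,0,0],[0,0,0,0,0,0]]]' 1
```

```text
time: 2.32
tool_pos: [0.4789, 0.3086, 0.2313]
tool_rot: [-0.0, 0.002, 1.0, 0.0]
contact_force: [0.6, -0.5, -0.1]
gripper_width: 1.003
grasp_force: 0.0
```

```bash
python3 -m handwheel '[[[-0.001,0.0015,-0.03,0,0,0],[0,0,-0.03,0,0,0],[0,0,-0.03,0,0,0],[0,0,-0.03,0,0,0],[0,0,-0.03,0,0,0],[0,0,-0.03,0,0,0],[0,0,-0.02,0,0,0],[0,0,-0.015,0,0,0],[0,0,0,0,0,0],[0,0,0,0,0,0]]]' 1
python3 -m handwheel '[[[0,0,0,0,0,0],[0,0,0,0,0,0],[0,0,0,0,0,0],[0,0,0,0,0,0],[0,0,0,0,0,0],[0,0,0,0,0,0],[0,0,0,0,0,0],[0,0,0,0,0,0],[0,0,0,0,0,0],[0,0,0,0,0,0],[0,0,0,0,0,0],[0,0,0,0,0,0]]]' 0.2
```

```text
time: 3.15
tool_pos: [0.4754, 0.312, 0.0156]
tool_rot: [-0.001, -0.001, 1.0, -0.0]
contact_force: [0.3, 0.5, 0.4]
gripper_width: 1.0
grasp_force: 0.0
time: 4.15
tool_pos: [0.4778, 0.3119, 0.0176]
tool_rot: [0.001, 0.0, 1.0, 0.001]
contact_force: [-0.0, -0.1, 6.1]
gripper_width: 0.328
grasp_force: 59.5
```

```bash
python3 -m handwheel '[[[0,0,0.015,0,0,0],[0,0,0.025,0,0,0],[0,0,0.03,0,0,0],[-0.004,-0.025,0,0,0,0],[-0.005,-0.03,0,0,0,0],[-0.005,-0.03,0,0,0,0],[-0.005,-0.03,0,0,0,0],[-0.004,-0.025,0,0,0,0],[-0.001,-0.01,0,0,0,0],[0,0,0,0,0,0],[0,0,0,0,0,0],[0,0,0,0,0,0]]]'
python3 - <<'E'
from h import *
im,d=grab_frame('top');s=[state() for _ in range(1)][0];print(s['tool_pos'],s['gripper_width'])
im2,_=grab_frame('scene')
print(state()['tool_pos'])
cv2.imwrite('pics/p2.png',np.hstack([cv2.resize(im[180:280,120:220],None,fx=4,fy=4),cv2.resize(im2[140:240,320:420],None,fx=4,fy=4)]))
E
```

```text
time: 5.15
tool_pos: [0.4531, 0.1623, 0.0864]
tool_rot: [0.0, -0.0, 1.0, 0.0]
contact_force: [0.6, 0.6, -0.9]
gripper_width: 0.326
grasp_force: 59.3
[0.45306114 0.16239628 0.08637875] 0.32200404685727924
[0.45300506 0.16243841 0.08634412]
```

View pics/p2.png

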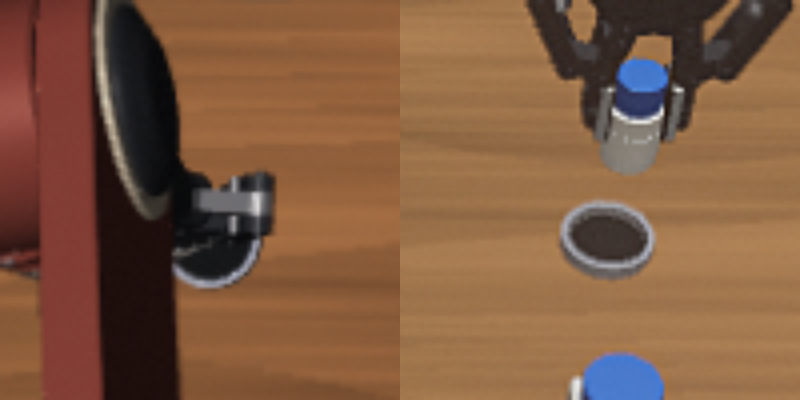

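The scene crop shows the small jar held upright between the pads, with its holder below it at about (370,199) in the full picture. Next I lower it.

```bash
python3 -m handwheel '[[[0.001,-0.001,-0.02,0,0,0],[0,0,-0.02,0,0,0],[0,0,-0.015,0,0,0],[0,0,-0.008,0,0,0],[0,0,-0.003,0,0,0],[0,0,0,0,0,0],[0,0,0,0,0,0],[0,0,0,0,0,0]]]'
python3 -m handwheel '[[[0,0,0,0,0,0],[0,0,0,0,0,0],[0,0,0,0,0,0],[0,0,0,0,0,0],[0,0,0,0,0,0],[0,0,0,0,0,0]]]' 1
python3 -m handwheel '[[[0,0,0.02,0,0,0],[0,0,0.03,0,0,0],[0,0,0.03,0,0,0],[0,0,0.03,0,0,0],[0,0,0.02,0,0,0],[0,0,0,0,0,0]]]'
```

```text
time: 5.92
tool_pos: [0.4543, 0.1609, 0.0207]
tool_rot: [0.0, -0.0, 1.0, 0.0]
contact_force: [0.4, -0.9, -0.4]
gripper_width: 0.33
grasp_force: 59.4
time: 6.42
tool_pos: [0.4539, 0.1604, 0.0204]
tool_rot: [0.0, 0.0, 1.0, 0.0]
contact_force: [-0.3, -0.0, 0.3]
gripper_width: 1.002
grasp_force: 0.0
time: 6.92
tool_pos: [0.4571, 0.1611, 0.1562]
tool_rot: [0.005, 0.0, 1.0, 0.001]
contact_force: [1.1, -0.1, 0.3]
gripper_width: 0.998
grasp_force: 0.0
```

```bash
python3 -m handwheel '[[[0.0276,0.021,0,0,0,0],[0.0276,0.021,0,0,0,0],[0.0276,0.021,0,0,0,0],[0.0276,0.021,0,0,0,0],[0.0276,0.021,0,0,0,0],[0.0276,0.021,0,0,0,0],[0,0,0,0,0,0],[0,0,0,0,0,0],[0,0,0,0,0,0],[0,0,0,0,0,0]]]' 1
python3 - <<'E'
from h import *
im,d=grab_frame('scene');print(state()['tool_pos'])
print(spot_in('scene','jar_small_mid')[:1]); cv2.imwrite('pics/p3.png',cv2.resize(im[140:240,320:420],None,fx=4,fy=4))
E
```

```text
time: 7.75
tool_pos: [0.6184, 0.2858, 0.1498]
tool_rot: [-0.001, 0.0, 1.0, -0.0]
contact_force: [-0.5, 0.2, -0.1]
gripper_width: 1.001
grasp_force: 0.0
[0.61857473 0.28578634 0.15028538]
[{'box': [362.5, 179.0, 19.9, 28.4], 'conf': 0.61}]
```

View pics/p3.png

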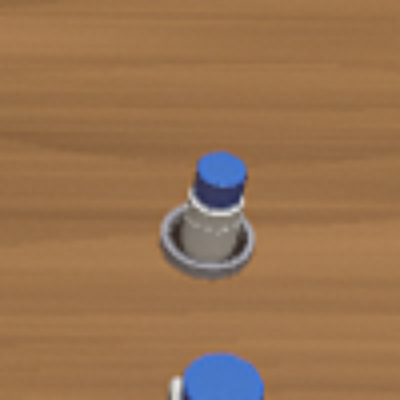

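The crop shows the small jar seated inside its ring, with the cap at about (375,182) in the full picture. Next is the medium jar.

```bash
python3 -m handwheel '[[[0.0015,0.001,-0.03,0,0,0],[0,0,-0.03,0,0,0],[0,0,-0.03,0,0,0],[0,0,-0.025,0,0,0],[0,0,-0.0185,0,0,0],[0,0,0,0,0,0],[0,0,0,0,0,0]]]' 1
python3 -m handwheel '[[[0,0,0,0,0,0],[0,0,0,0,0,0],[0,0,0,0,0,0],[0,0,0,0,0,0],[0,0,0,0,0,0],[0,0,0,0,0,0],[0,0,0,0,0,0],[0,0,0,0,0,0],[0,0,0,0,0,0],[0,0,0,0,0,0]]]' 0.35
python3 -m handwheel '[[[0,0,0.02,0,0,0],[0,0,0.03,0,0,0],[0,0,0.03,0,0,0],[0,0,0.03,0,0,0],[0,0,0,0,0,0],[0,0,0,0,0,0],[0,0,0,0,0,0]]]'
```

```text
time: 8.43
tool_pos: [0.6197, 0.2868, 0.0162]
tool_rot: [-0.001, 0.0, 1.0, -0.0]
contact_force: [0.4, 0.2, 1.2]
gripper_width: 1.003
grasp_force: 0.0
time: 9.27
tool_pos: [0.6226, 0.2881, 0.0194]
tool_rot: [0.002, 0.0, 1.0, 0.001]
contact_force: [-0.9, 0.2, 7.3]
gripper_width: 0.52
grasp_force: 62.1
time: 9.85
tool_pos: [0.6201, 0.2872, 0.1256]
tool_rot: [-0.001, 0.0, 1.0, -0.0]
contact_force: [-0.4, -0.8, -1.9]
gripper_width: 0.521
grasp_force: 61.5
```

```bash
python3 -m handwheel '[[[-0.0138,-0.0364,0,0,0,0],[-0.0138,-0.0364,0,0,0,0],[-0.0138,-0.0364,0,0,0,0],[-0.0138,-0.0364,0,0,0,0],[-0.0138,-0.0364,0,0,0,0],[-0.0138,-0.0364,0,0,0,0],[-0.0138,-0.0364,0,0,0,0],[-0.0138,-0.0364,0,0,0,0],[-0.0138,-0.0364,0,0,0,0],[-0.0138,-0.0364,0,0,0,0],[-0.0138,-0.0364,0,0,0,0],[-0.0138,-0.0364,0,0,0,0],[0,0,0,0,0,0],[0,0,0,0,0,0],[0,0,0,0,0,0],[0,0,0,0,0,0]]]'
```

```text
time: 11.18
tool_pos: [0.4549, -0.1481, 0.1255]
tool_rot: [-0.001, -0.001, 1.0, 0.001]
contact_force: [0.1, -0.1, -0.5]
gripper_width: 0.52
grasp_force: 61.9
```

```bash
python3 -m handwheel '[[[0,-0.0015,-0.03,0,0,0],[0,0,-0.03,0,0,0],[0,0,-0.025,0,0,0],[0,0,-0.012,0,0,0],[0,0,-0.005,0,0,0],[0,0,-0.002,0,0,0],[0,0,0,0,0,0],[0,0,0,0,0,0],[0,0,0,0,0,0]]]'
```

```text
time: 11.93
tool_pos: [0.4563, -0.1511, 0.0239]
tool_rot: [0.001, -0.0, 1.0, -0.001]
contact_force: [0.7, 0.5, -1.5]
gripper_width: 0.522
grasp_force: 62.2
```

```bash
python3 -m handwheel '[[[0,0,-0.001,0,0,0],[0,0,-0.001,0,0,0],[0,0,0,0,0,0],[0,0,0,0,0,0]]]'
python3 -m handwheel '[[[0,0,0,0,0,0],[0,0,0,0,0,0],[0,0,0,0,0,0],[0,0,0,0,0,0],[0,0,0,0,0,0],[0,0,0,0,0,0]]]' 1
python3 -m handwheel '[[[0,0,0.02,0,0,0],[0,0,0.035,0,0,0],[0,0,0.035,0,0,0],[0,0,0.035,0,0,0],[0.0149,0.0295,0,0,0,0],[0.0149,0.0295,0,0,0,0],[0.0149,0.0295,0,0,0,0],[0.0149,0.0295,0,0,0,0],[0.0149,0.0295,0,0,0,0],[0.0149,0.0295,0,0,0,0],[0.0149,0.0295,0,0,0,0],[0.0149,0.0295,0,0,0,0],[0.0149,0.0295,0,0,0,0],[0.0149,0.0295,0,0,0,0],[0,0,0,0,0,0],[0,0,0,0,0,0],[0,0,0,0,0,0],[0,0,0,0,0,0]]]'
```

```text
time: 12.27
tool_pos: [0.4561, -0.1512, 0.0224]
tool_rot: [0.001, 0.0, 1.0, -0.0]
contact_force: [-2.5, 1.2, 7.3]
gripper_width: 0.518
grasp_force: 62.9
time: 12.77
tool_pos: [0.4552, -0.1508, 0.0207]
tool_rot: [-0.0, 0.0, 1.0, 0.0]
contact_force: [0.4, 0.7, 0.2]
gripper_width: 0.999
grasp_force: 0.0
time: 14.27
tool_pos: [0.6038, 0.1433, 0.1455]
tool_rot: [-0.0, 0.001, 1.0, -0.0]
contact_force: [0.3, -0.4, 0.1]
gripper_width: 0.998
grasp_force: 0.0
```

Run:
```python
from h import *
im,d=grab_frame('scene');print(state()['tool_pos'])
cv2.imwrite('pics/p4.png',cv2.resize(im[150:250,180:280],None,fx=4,fy=4))
```

```text
[0.60390851 0.14311289 0.14563137]
```

View pics/p4.png

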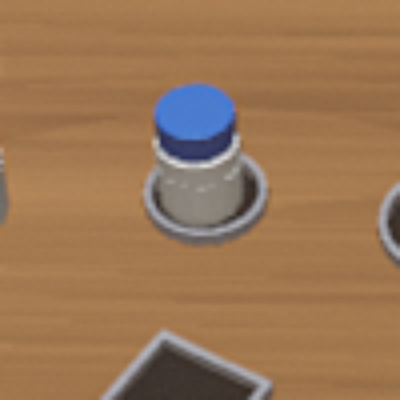

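The crop shows the medium jar seated in its ring, with the cap at about (229,180) in the full picture. Next is the square jar.

```bash
python3 -m handwheel '[[[0,0.001,-0.03,0,0,0],[0,0,-0.03,0,0,0],[0,0,-0.03,0,0,0],[0,0,-0.025,0,0,0],[0,0,-0.014,0,0,0],[0,0,0,0,0,0],[0,0,0,0,0,0]]]' 1
python3 -m handwheel '[[[0,0,0,0,0,0],[0,0,0,0,0,0],[0,0,0,0,0,0],[0,0,0,0,0,0],[0,0,0,0,0,0],[0,0,0,0,0,0],[0,0,0,0,0,0],[0,0,0,0,0,0],[0,0,0,0,0,0],[0,0,0,0,0,0]]]' 0.35
python3 -m handwheel '[[[0,0,0.02,0,0,0],[0,0,0.03,0,0,0],[0,0,0.03,0,0,0],[0,0,0.03,0,0,0],[0,0,0,0,0,0],[0,0,0,0,0,0],[0,0,0,0,0,0]]]'
```

```text
time: 14.9
tool_pos: [0.6041, 0.1445, 0.0168]
tool_rot: [-0.0, 0.0, 1.0, -0.0]
contact_force: [0.7, 0.6, 0.8]
gripper_width: 1.003
grasp_force: 0.0
time: 15.73
tool_pos: [0.606, 0.1453, 0.019]
tool_rot: [0.002, 0.0, 1.0, 0.0]
contact_force: [-0.6, 0.5, 7.0]
gripper_width: 0.5
grasp_force: 63.7
time: 16.32
tool_pos: [0.6034, 0.1451, 0.1255]
tool_rot: [-0.001, 0.0, 1.0, -0.0]
contact_force: [0.3, 0.5, -1.9]
gripper_width: 0.502
grasp_force: 62.9
```

```bash
python3 -m handwheel '[[[0,-0.0297,0,0,0,-3.04],[0,-0.0297,0,0,0,-3.04],[0,-0.0297,0,0,0,-3.04],[0,-0.0297,0,0,0,-3.04],[0,-0.0297,0,0,0,-3.04],[0,-0.0297,0,0,0,-3.04],[0,-0.0297,0,0,0,-3.04],[0,-0.0297,0,0,0,-3.04],[0,-0.0297,0,0,0,-3.04],[0,-0.0297,0,0,0,-3.04],[0,0,0,0,0,0],[0,0,0,0,0,0],[0,0,0,0,0,0],[0,0,0,0,0,0]]]'
python3 - <<'E'
from h import *
im,d=grab_frame('scene');print(state()['tool_pos'],state()['tool_rot'])
cv2.imwrite('pics/p5.png',cv2.resize(im[180:290,170:280],None,fx=4,fy=4))
E
```

```text
time: 17.48
tool_pos: [0.6035, -0.1505, 0.1252]
tool_rot: [-0.001, 0.262, 0.965, 0.0]
contact_force: [0.7, 0.7, -1.2]
gripper_width: 0.499
grasp_force: 62.8
[ 0.60379891 -0.15045203  0.12567551] [-9.61343523e-04  2.61426091e-01  9.65222995e-01  2.10712406e-04]
```

View pics/p5.png

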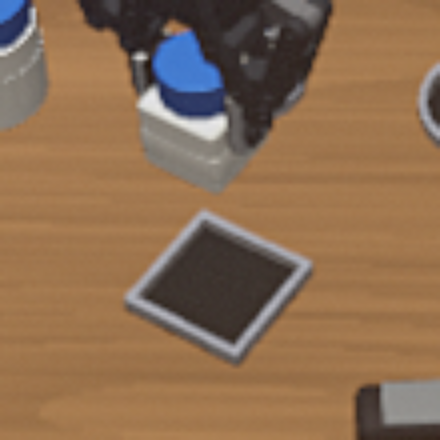

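The crop shows the square jar held upright, its edges parallel to the frame below it at about (225,251) in the full picture. I lower it to z of about 0.023, allowing for the 3 mm floor.

```bash
python3 -m handwheel '[[[0.0005,-0.002,-0.03,0,0,0],[0,0,-0.03,0,0,0],[0,0,-0.025,0,0,0],[0,0,-0.012,0,0,0],[0,0,-0.005,0,0,0],[0,0,-0.002,0,0,0],[0,0,0,0,0,0],[0,0,0,0,0,0],[0,0,0,0,0,0]]]'
```

```text
time: 18.28
tool_pos: [0.606, -0.1541, 0.0244]
tool_rot: [0.001, 0.262, 0.965, -0.0]
contact_force: [-0.4, 0.3, -0.9]
gripper_width: 0.505
grasp_force: 62.9
```

```bash
python3 -m handwheel '[[[0,0,-0.001,0,0,0],[0,0,-0.001,0,0,0],[0,0,0,0,0,0],[0,0,0,0,0,0]]]'
python3 -m handwheel '[[[0,0,0,0,0,0],[0,0,0,0,0,0],[0,0,0,0,0,0],[0,0,0,0,0,0],[0,0,0,0,0,0],[0,0,0,0,0,0]]]' 1
python3 -m handwheel '[[[0,0,0.02,0,0,0],[0,0,0.035,0,0,0],[0,0,0.035,0,0,0],[0,0,0.035,0,0,0],[-0.02,-0.019,0,0,0,0],[-0.02,-0.019,0,0,0,0],[-0.02,-0.019,0,0,0,0],[-0.02,-0.019,0,0,0,0],[-0.02,-0.019,0,0,0,0],[-0.02,-0.019,0,0,0,0],[-0.02,-0.019,0,0,0,0],[0,0,0,0,0,0],[0,0,0,0,0,0],[0,0,0,0,0,0],[0,0,0,0,0,0]]]'
python3 - <<'E'
from h import *
im,d=grab_frame('scene');print(state()['tool_pos'])
cv2.imwrite('pics/p6.png',cv2.resize(im[150:290,80:280],None,fx=3,fy=3))
E
```

```text
time: 18.62
tool_pos: [0.6055, -0.1542, 0.022]
tool_rot: [0.001, 0.262, 0.965, -0.0]
contact_force: [-1.0, 0.6, 5.6]
gripper_width: 0.502
grasp_force: 63.4
time: 19.12
tool_pos: [0.6047, -0.1538, 0.0206]
tool_rot: [-0.0, 0.262, 0.965, 0.0]
contact_force: [-0.6, 0.4, -0.8]
gripper_width: 1.0
grasp_force: 0.0
time: 20.37
tool_pos: [0.4654, -0.2863, 0.1458]
tool_rot: [0.0, 0.262, 0.965, 0.0]
contact_force: [-0.1, -0.1, 0.2]
gripper_width: 1.001
grasp_force: 0.0
[ 0.46546993 -0.28617593  0.14578699]
```

View pics/p6.png

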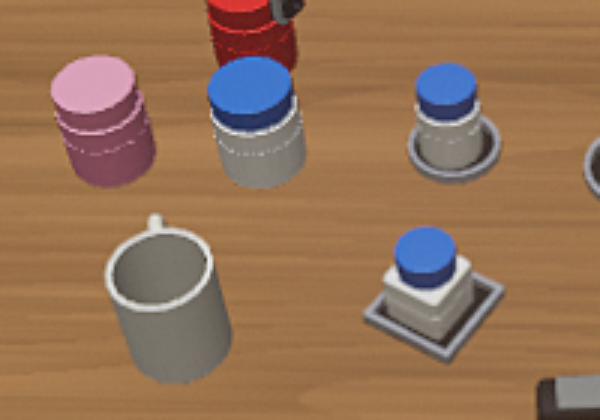

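The crop shows the square jar seated in its frame, with the cap at about (222,235). The arm is now above the blue-capped large jar at (165,190). Next is the large jar.

```bash
python3 -m handwheel '[[[-0.0005,-0.0005,-0.03,0,0,0],[0,0,-0.03,0,0,0],[0,0,-0.03,0,0,0],[0,0,-0.022,0,0,0],[0,0,-0.014,0,0,0],[0,0,0,0,0,0],[0,0,0,0,0,0]]]' 1
python3 -m handwheel '[[[0,0,0,0,0,0],[0,0,0,0,0,0],[0,0,0,0,0,0],[0,0,0,0,0,0],[0,0,0,0,0,0],[0,0,0,0,0,0],[0,0,0,0,0,0],[0,0,0,0,0,0]]]' 0.5
python3 -m handwheel '[[[0,0,0.02,0,0,0],[0,0,0.03,0,0,0],[0,0,0.03,0,0,0],[0,0,0.03,0,0,0],[0,0,0,0,0,0],[0,0,0,0,0,0],[0,0,0,0,0,0]]]'
```

```text
time: 21.0
tool_pos: [0.4643, -0.2864, 0.0191]
tool_rot: [-0.001, 0.262, 0.965, 0.0]
contact_force: [0.2, 0.1, 0.6]
gripper_width: 1.0
grasp_force: 0.0
time: 21.67
tool_pos: [0.4659, -0.2885, 0.0221]
tool_rot: [0.002, 0.262, 0.965, -0.001]
contact_force: [1.1, -0.3, 5.3]
gripper_width: 0.712
grasp_force: 65.6
time: 22.25
tool_pos: [0.4636, -0.2868, 0.1287]
tool_rot: [-0.001, 0.262, 0.965, 0.0]
contact_force: [-0.0, 0.0, -2.6]
gripper_width: 0.709
grasp_force: 65.6
```

```bash
python3 -m handwheel '[[[0.001,0.025,0,0,0,0],[0.001,0.025,0,0,0,0],[0.001,0.025,0,0,0,0],[0.001,0.025,0,0,0,0],[0.001,0.025,0,0,0,0],[0.001,0.025,0,0,0,0],[0.001,0.025,0,0,0,0],[0.001,0.025,0,0,0,0],[0.001,0.025,0,0,0,0],[0.001,0.025,0,0,0,0],[0.001,0.025,0,0,0,0],[0,0,0,0,0,0],[0,0,0,0,0,0],[0,0,0,0,0,0],[0,0,0,0,0,0]]]'
python3 -m handwheel '[[[0,0,-0.03,0,0,0],[0,0,-0.03,0,0,0],[0,0,-0.025,0,0,0],[0,0,-0.012,0,0,0],[0,0,-0.004,0,0,0],[0,0,-0.002,0,0,0],[0,0,0,0,0,0],[0,0,0,0,0,0],[0,0,0,0,0,0]]]'
```

```text
time: 23.5
tool_pos: [0.4747, -0.013, 0.1287]
tool_rot: [-0.001, 0.263, 0.965, -0.0]
contact_force: [-0.1, -0.2, -1.6]
gripper_width: 0.714
grasp_force: 65.8
time: 24.25
tool_pos: [0.4766, -0.0128, 0.0283]
tool_rot: [0.001, 0.262, 0.965, 0.0]
contact_force: [-0.7, -0.4, -1.9]
gripper_width: 0.708
grasp_force: 66.2
```

```bash
python3 -m handwheel '[[[0,0.001,-0.001,0,0,0],[0,0,-0.001,0,0,0],[0,0,0,0,0,0],[0,0,0,0,0,0],[0,0,0,0,0,0]]]'
```

```text
time: 24.67
tool_pos: [0.4756, -0.0113, 0.0252]
tool_rot: [0.0, 0.262, 0.965, 0.0]
contact_force: [-0.6, 1.1, 0.8]
gripper_width: 0.713
grasp_force: 66.1
```

```bash
python3 -m handwheel '[[[0,0,-0.001,0,0,0],[0,0,0,0,0,0],[0,0,0,0,0,0]]]'
python3 -m handwheel '[[[0,0,0,0,0,0],[0,0,0,0,0,0],[0,0,0,0,0,0],[0,0,0,0,0,0],[0,0,0,0,0,0]]]' 1
python3 -m handwheel '[[[0,0,0.02,0,0,0],[0,0,0.03,0,0,0],[0,0,0.03,0,0,0],[0,0,0.03,0,0,0],[0,0,0.03,0,0,0],[0,0,0.03,0,0,0],[0,0.04,0,0,0,0],[0,0.04,0,0,0,0],[0,0.04,0,0,0,0],[0,0.04,0,0,0,0],[0,0.04,0,0,0,0],[0,0.04,0,0,0,0],[0,0.04,0,0,0,0],[0,0.04,0,0,0,0],[0,0.04,0,0,0,0],[0,0.04,0,0,0,0],[0,0.04,0,0,0,0],[0,0,0,0,0,0],[0,0,0,0,0,0],[0,0,0,0,0,0]]]'
python3 - <<'E'
from h import *
np.set_printoptions(precision=4,suppress=True)
im2,_=grab_frame('scene');im,d=grab_frame('top');hsv=cv2.cvtColor(im,cv2.COLOR_BGR2HSV)
cv2.imwrite('pics/fs.png',im2);cv2.imwrite('pics/ft.png',im)
o=np.array(camera_info('top')['T'])[:3,3]
m=cv2.inRange(hsv,(100,150,60),(125,255,255));n,l,st,c=cv2.connectedComponentsWithStats(m)
for k,(x,y,z) in {'L':(.4756,-.0117,.079),'M':(.4545,-.1497,.069),'S':(.454,.161,.061),'Q':(.6044,-.1523,.065)}.items():
    best=min(((np.linalg.norm(atz('top',c[i],z)[:2]-[x,y]),i) for i in range(1,n) if st[i,4]>40))
    ys,xs=np.nonzero(l==best[1]);P=np.array([ray('top',(a,b))[1]*d[b,a]+o for a,b in zip(xs,ys)]);t=abs(P[:,2]-z)<.008
    print(k,'off mm',(P[t,:2].mean(0)-[x,y])*1000,'top z',np.median(P[t,2]),'want',z)
E
```

```text
time: 24.92
tool_pos: [0.4757, -0.0113, 0.0251]
tool_rot: [-0.0, 0.262, 0.965, 0.0]
contact_force: [-5.1, 1.0, 7.9]
gripper_width: 0.71
grasp_force: 67.2
time: 25.33
tool_pos: [0.4752, -0.0114, 0.0236]
tool_rot: [-0.0, 0.262, 0.965, -0.0]
contact_force: [0.1, 0.5, -0.1]
gripper_width: 1.001
grasp_force: 0.0
time: 27.0
tool_pos: [0.4751, 0.4284, 0.1932]
tool_rot: [-0.0, 0.262, 0.965, -0.001]
contact_force: [0.2, -0.8, 0.8]
gripper_width: 1.0
grasp_force: 0.0
L off mm [3.5385 2.6455] top z 0.07880242259804615 want 0.079
M off mm [ 0.8872 -1.4826] top z 0.06873488742818518 want 0.069
S off mm [ 0.5568 -0.8745] top z 0.0610840292995824 want 0.061
Q off mm [-0.5972 -0.7166] top z 0.06476060570825015 want 0.065
```

View pics/fs.png

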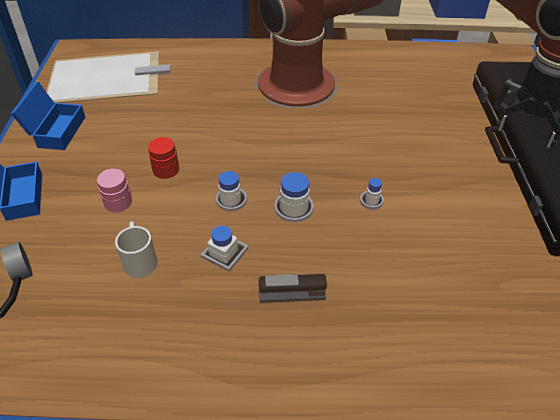

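View pics/ft.png

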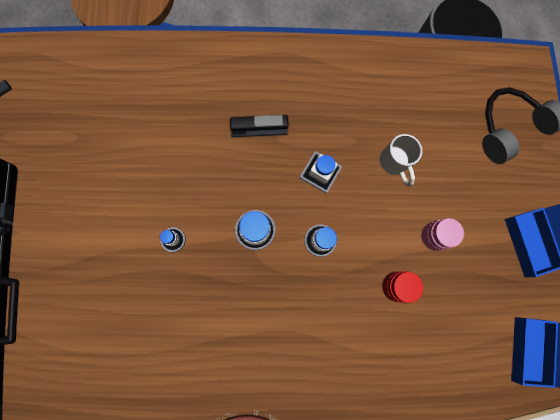

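Both pictures show the four jars seated in their own holders: large (255,228), medium (322,239), small (170,238) and square (323,168) in the top view. They are 5 mm or less off centre and at the right height. The mug and stapler are unmoved and the robot is clear.

```bash
python3 -c "from plant import job_done; print(job_done())"
```

```text
the job is handed in; nothing more can be done
None
```

The job is handed in, with no verdict returned: all four jars stand upright in their own holders, 5 mm or less off centre by the last pictures and at seated height, and the mug and stapler were not moved.

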